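# Balance a hung stone jar with the sliding poise

### The arm

A 6-joint arm with a two-finger parallel gripper is mounted at the origin on a cart in front of the work surface, level with it; the furniture and walls round the work are solid. World frame = base frame: x ahead of the robot, y to its left, z up, the work surface at z = 0. Lengths are in mm, angles in degrees, forces in N, time in s.
With the tool pointing down it reaches from about 350 to 925 mm from the base axis. Payload 6.4 kg.
Tool frame: the origin (TCP) lies at the very end of the fingers, on their centre line; the grasp point (between the pads) lies hold_point_z behind it (hold_point_z is the distance from the TCP to the grasp point, in mm); z points along the fingers, y is the line along which they close (so a half turn about z gives the same grasp; the last joint's range is limited). The gripper opens to 85 mm and grips with 20 to 120 N. Pads are 22 mm wide; open, the fingers measure 114 mm over their backs; the gripper's body (76 mm by 85 mm) begins 54 mm behind the grasp point. The pads swing forward as they close: fully open they stand 13 mm farther back than shut.
Start: joints at [-80.22, 14.043, 89.255, -0, 76.702, -9.975], TCP at [219.711, -611.753, 231.29] pointing down, gripper open.
Joint ranges: [-179.41, 179.41], [-58.25, 129.5], [7.25, 145.43], [-54.29, 234.29], [11.92, 165.04], [-157.13, 157.13]. Speed limits (degrees/s): [147.25, 147.25, 180, 180, 180, 180].

### API

Orientations are given as a 3x3 rotation matrix whose columns are the frame's x, y, z axes.
In Python, from plant import sense, capture, hand_in, recognise, regions_of, hold_point_z gives the robot as it stands.
- The arm moves only by the tool servo_tool, never from a script. Its argument "steps" is a list of rows, each an object with "grip": the opening, from 0 (shut) to 1 (fully open); "slide": the shift along the world's x, y, z in mm, a list of three; "rot": the turn, a rotation vector about the world's x, y, z in degrees, a list of three. In form: [{"grip": grip, "slide": [x, y, z], "rot": [ax, ay, az]}, ...]. A call has 1 to 5 rows; each row is the pose to reach, as a shift and turn from the pose commanded when the call began; what a row does not reach only later rows make up. A row lasts 1/12 s, in which the tool goes at most 41.7 mm and 7.16 degrees, less where a joint would pass 70% of its speed; a pose out of reach is approached as far as the arm can. A call with a gripper value outside its range is refused whole. The fingers move at their own pace and stop on an object; the grip force is fixed at half the most. Time passes only in rows, so rows that repeat a pose let the fingers close. It gives the time, the measured TCP pose, the force, the opening and the grip force at its end, in the units of the state.
- sense(): the state, without advancing time (a new reading comes with each control period).
- capture(name): name is "scene" or "top" or "wrist"; returns a dict with "img" (480x640x3 uint8, blue, green, red), "fx", "fy", "cx", "cy" (pixels), "R" (3x3) and "t" (3): a world point X has camera coordinates R X + t; the wrist camera has in their place "hand_eye" (4x4, takes a point from camera to tool coordinates, whose origin is the TCP and whose axes are the flange's). Camera axes: x right, y down, z forward; pixel columns grow to the right and rows downward; lengths in mm; the calibration is good to about 2 mm. A picture is of the moment at which its call begins: read the wrist's pose just before it. There is no depth.
- hand_in(): hands the job in; it is judged then, once.
Trained networks look in a picture, given as the dict that the camera call returned (one of the last four; its "shot" number tells which), for a name from the list of things; names that differ only in an ending like _2 or _b are one class to them, and where a whole thing is asked for, a point or a joint stands for the part that bears it (a point fixed in the world has none). Each returns a list of dicts, best first, with "conf" (0 to 1); they miss things now and then, are a little off and sometimes report something else, mostly with a low value. They report only what shows in the picture. A call takes as long as a camera call.
- recognise(picture, thing): "uv" ([column, row] in pixels, amid what is visible of it).
- regions_of(picture, thing): "mask" (480x640 bool, what is visible of it) and "uv" ([column, row] in pixels, amid what is visible of it).
The state is a dict: "t": time; "joint_pos": joint angles; "dq": joint speeds; "tau": joint torques, N m; "tcp_pos": TCP position; "tcp_rot": TCP orientation; "ft_force": force on the tool from outside, world axes, zero at the start; "wrist_torque": the same for the moment, N m; "width": finger opening in mm; "grasp_force": force on a finger pad.
Only numpy, scipy, OpenCV 4.12 (cv2) and the standard library are available. Lean on these libraries where they do the work, as an engineer would, in place of code of your own. Each camera call takes 0.05 s, during which the arm holds its last target. There are 200 camera calls.

### The job

The jar of stones hanging from the short arm of the beam balance is not yet in balance. Slide the brass poise along the long arm until the beam hangs level by itself, its red tip opposite the green band on the white post, and let go. Leave the spare jar standing beside the balance where it is.

Things in the scene. Friction and masses are not known exactly. Their poses are not given: they have to be found in the camera images.
- balance: Beam balance fixed on the desk; dark base plate 70 x 370 mm, top 14 mm above the desk; aluminium pillar 165 mm high. Origin on the desk under the pivot; +y along the long arm, z up. Beam 8 mm wide, 12 mm high, pivot 150 mm above the desk, red tip 255 mm out. White index post 265 mm out, 186 mm high, green band (20 mm) centred at 150 mm. Jar of unknown weight hung fast 90 mm out on the short arm.
- beam (a joint): Beam tilt, rad: 0 level, positive with the long (poise) arm up; stops at -0.12 and 0.12. Starts at -0.12: poise too far out. A soft spring and the low-hung jar make the free beam settle within 1 s at a tilt proportional to the poise's error: 10 mm of poise travel changes it by 0.033 rad, towards the pivot raises it. Touching the poise disturbs it. Balance point 75 to 150 mm from the pivot.
- poise_grip (a point): Centre of the brass poise's grip knob, an upright cylinder 24 mm across, 34 mm tall; 36 mm above the beam's centre line, so 186 mm above the desk when level. The poise's block below (28 mm across the beam, 24 along, 32 high) tops out 20 mm below this point. Slides 60 to 215 mm from the pivot with 0.7 N friction, stays where left; starts 185 to 210 mm out. Its y axis runs along the beam.
- spare_jar: Loose clear jar of stones with a black cap, 39 mm across, 43 mm high, standing on the desk on the far side (+x) of the balance; origin at the centre of its underside.

How it is judged (in metres and radians):
At the end, for the whole second after the job is handed in: the beam, untouched, rests within 0.04 rad (about 2.3 degrees, 12 mm of poise travel) of level, still to 0.05 rad/s; the spare jar is where it was (value of joint beam between -0.04 and 0.04 rad and velocity of joint beam between -0.05 and 0.05 rad/s).
It fails at once if the spare jar beside the balance is moved more than 20 mm or tipped over (distance of spare_jar from where it was at the start of the episode above 0.02 m or angle between spare_jar's own z axis and vertical above 0.5 rad).
It also fails if it takes over 56 s, if anything falls off the work surface, if the arm or the gripper's body presses on something with over 40 N, if the wrist force passes 120 N, or if a joint passes its speed limit or range.

## Working session

There is one attempt and no reset: what is moved stays moved. The work goes in short steps, Python scripts to look and compute and a tool call to move; the robot and the scene stay as the last step left them, time stands still between calls to the robot, and variables do not carry over. Pictures are saved under pics/ and viewed, at most 10 in all, crops included, and the job is handed in when it is done.

Besides the shell and the picture viewer there is one more tool, called after "Call:" by a JSON object that holds its "name" and its "arguments". servo_tool: Moves the arm, as the interface text tells. Its arguments: {"type":"object","properties":{"steps":{"type":"array","items":{"type":"object","properties":{"grip":{"type":"number"},"slide":{"type":"array","items":{"type":"number"}},"rot":{"type":"array","items":{"type":"number"}}}}}},"required":["steps"]}

```bash
mkdir -p pics; python3 - <<'E'
from plant import *
import cv2,numpy as np
s=sense();print(s['t'],s['tcp_pos'],s['tcp_rot'],s['width'],hold_point_z)
for n in('scene','top'):
    p=capture(n);cv2.imwrite(f'pics/{n}0.png',p['img'])
    print(n,p['fx'],p['fy'],p['cx'],p['cy'],np.array(p['R']).round(4).tolist(),np.array(p['t']).round(1).tolist())
    for th in('balance','beam','poise_grip','spare_jar'):
        print(th,[(np.round(r['uv'],1),round(r['conf'],2)) for r in recognise(p,th)][:3])
E
```

```text
0.0 [ 219.60615565 -611.15571673  230.14893563] [[ 9.41150519e-01  3.37987546e-01 -3.45362863e-04]
 [ 3.37987547e-01 -9.41148502e-01  1.97859267e-03]
 [ 3.43701937e-04 -1.97888186e-03 -9.99997983e-01]] 85.87199266306379 18.700000000000003
scene 453.82164442589334 453.82164442589334 319.8835015410783 240.5383739843481 [[-0.7271, -0.6865, -0.0015], [-0.3119, 0.3323, -0.8901], [0.6116, -0.6468, -0.4557]] [521.4, 253.3, 652.8]
balance [(array([357.1, 335.9]), 0.73)]
beam [(array([357.6, 289.1]), 0.86)]
poise_grip [(array([342.7, 306.8]), 0.92)]
spare_jar [(array([321. , 300.4]), 0.83)]
top 535.8494505513667 535.8494505513667 308.1768036129924 245.84068132127592 [[0.0137, -0.9996, -0.0257], [-0.9991, -0.0126, -0.0412], [0.0408, 0.0263, -0.9988]] [167.4, 550.4, 947.9]
balance [(array([301.5, 307.4]), 0.61)]
beam [(array([327.2, 306.9]), 0.61)]
poise_grip [(array([231.8, 340.5]), 0.91)]
spare_jar [(array([308.1, 249. ]), 0.76)]
```

View pics/scene0.png

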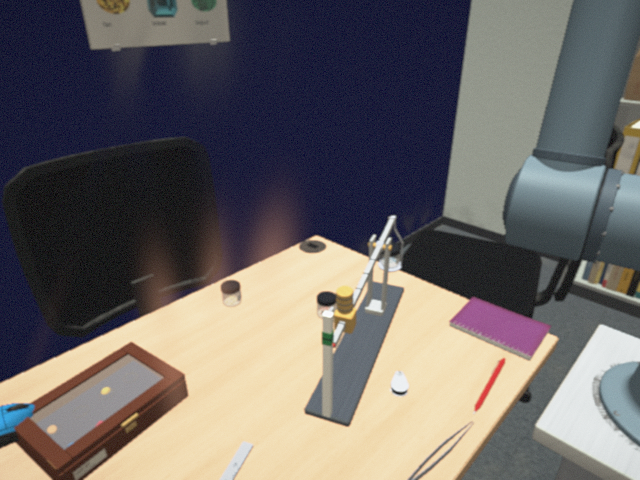

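View pics/top0.png

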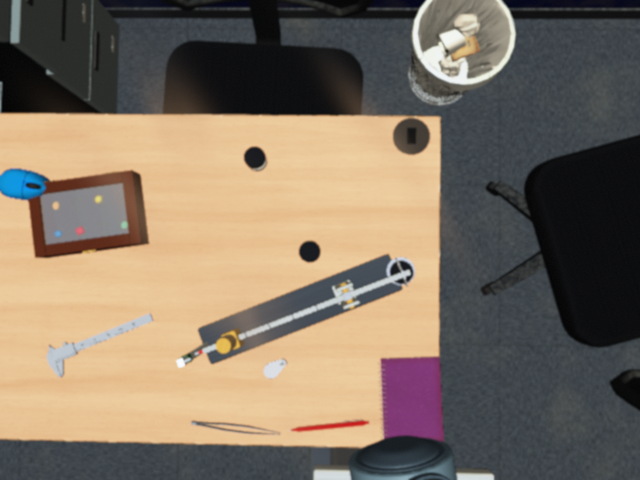

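```bash
cat > h.py <<'E'
from plant import *
import cv2,numpy as np
def bp(p,uv,z):
    R=np.array(p['R']);t=np.array(p['t']);c=-R.T@t
    d=R.T@np.array([(uv[0]-p['cx'])/p['fx'],(uv[1]-p['cy'])/p['fy'],1])
    return c+d*(z-c[2])/d[2]
def tri(ps,uvs):
    A=np.zeros((3,3));b=np.zeros(3)
    for p,uv in zip(ps,uvs):
        R=np.array(p['R']);c=-R.T@np.array(p['t'])
        d=R.T@np.array([(uv[0]-p['cx'])/p['fx'],(uv[1]-p['cy'])/p['fy'],1]);d/=np.linalg.norm(d)
        M=np.eye(3)-np.outer(d,d);A+=M;b+=M@c
    return np.linalg.solve(A,b)
E
python3 - <<'E'
from h import *
s=capture('scene');t=capture('top')
for n,uv,z in [('pillar',(345,293),160),('plateA',(198,328),14),('plateB',(211,363),14),('plateC',(389,254),14),('plateD',(403,290),14),('posttop',(182,361),186),('tip',(206,350),120),('jar',(309.5,251),43)]:
    print(n,bp(t,uv,z).round(1))
a=regions_of(s,'poise_grip');b=regions_of(t,'poise_grip')
for r,p in((a,s),(b,t)):
    ys,xs=np.where(r[0]['mask']);print(r[0]['uv'],xs.min(),xs.max(),ys.min(),ys.max())
print('knob tri',tri([s,t],[(344.5,298),(226,342)]).round(1), bp(t,(226,342),170).round(1))
cv2.imwrite('pics/c.png',np.hstack([cv2.resize(s['img'][200:430,290:420],None,fx=2.4,fy=2.4,interpolation=2),cv2.resize(t['img'][240:380,170:290],None,fx=3.9,fy=3.9,interpolation=2)[:552,:468]]))
E
```

```text
pillar [471.5 114.1 160. ]
plateA [398.4 370.   14. ]
plateB [336.6 345.3  14. ]
plateC [535.4  30.1  14. ]
plateD [471.7   4.8  14. ]
posttop [369.7 353.  186. ]
tip [376. 332. 120.]
jar [538.  171.4  43. ]
[344.5, 310.3] 333 355 287 332
[228.8, 339.4] 215 244 328 353
knob tri [395.1 291.9 165.5] [396.2 291.5 170. ]Traceback (most recent call last):
  File "<stdin>", line 9, in <module>
    return _nx.concatenate(arrs, 1, dtype=dtype, casting=casting)
           ~~~~~~~~~~~~~~~^^^^^^^^^^^^^^^^^^^^^^^^^^^^^^^^^^^^^^^
ValueError: all the input array dimensions except for the concatenation axis must match exactly, but along dimension 0, the array at index 0 has size 552 and the array at index 1 has size 546
```

Call:
{"name": "servo_tool", "arguments": {"steps": [{"grip":1,"slide":[28,26,2],"rot":[0,0,0]},{"grip":1,"slide":[56,52,4],"rot":[0,0,0]},{"grip":0.6,"slide":[84,78,6],"rot":[0,0,0]},{"grip":0.6,"slide":[112,104,8],"rot":[0,0,1.3]},{"grip":0.6,"slide":[140,130,10],"rot":[0,0,2.6]}]}}

```text
t: 1.12
tcp_pos: [360.7, -480.5, 241.6]
tcp_rot: [[0.925, 0.381, 0.0], [0.381, -0.925, -0.0], [0.0, 0.0, -1.0]]
ft_force: [0.1, -0.4, -0.4]
width: 52.3
grasp_force: 0.0
```

Call:
{"name": "servo_tool", "arguments": {"steps": [{"grip":0.6,"slide":[28,28,0],"rot":[0,0,0]},{"grip":0.6,"slide":[56,56,0],"rot":[0,0,0]},{"grip":0.6,"slide":[84,84,0],"rot":[0,0,0]},{"grip":0.6,"slide":[112,112,0],"rot":[0,0,0]},{"grip":0.6,"slide":[140,140,0],"rot":[0,0,0]}]}}

```text
t: 1.53
tcp_pos: [500.9, -340.2, 241.6]
tcp_rot: [[0.925, 0.38, 0.0], [0.38, -0.925, -0.0], [0.0, 0.0, -1.0]]
ft_force: [1.1, -0.9, 0.0]
width: 51.3
grasp_force: 0.0
```

Call:
{"name": "servo_tool", "arguments": {"steps": [{"grip":0.6,"slide":[0,40,0],"rot":[0,0,0]},{"grip":0.6,"slide":[0,80,0],"rot":[0,0,0]},{"grip":0.6,"slide":[0,120,0],"rot":[0,0,0]},{"grip":0.6,"slide":[0,160,0],"rot":[0,0,0]},{"grip":0.6,"slide":[0,200,0],"rot":[0,0,0]}]}}

```text
t: 1.95
tcp_pos: [499.4, -139.9, 241.4]
tcp_rot: [[0.925, 0.38, 0.0], [0.38, -0.925, -0.0], [0.0, 0.0, -1.0]]
ft_force: [0.5, -0.1, 0.3]
width: 51.3
grasp_force: 0.0
```

Call:
{"name": "servo_tool", "arguments": {"steps": [{"grip":0.6,"slide":[0,40,0],"rot":[0,0,0]},{"grip":0.6,"slide":[0,80,0],"rot":[0,0,0]},{"grip":0.6,"slide":[0,120,0],"rot":[0,0,0]},{"grip":0.6,"slide":[0,160,0],"rot":[0,0,0]},{"grip":0.6,"slide":[0,200,0],"rot":[0,0,0]}]}}

```text
t: 2.37
tcp_pos: [499.4, 60.2, 241.7]
tcp_rot: [[0.925, 0.38, 0.001], [0.38, -0.925, -0.0], [0.001, 0.0, -1.0]]
ft_force: [0.4, -0.3, 0.1]
width: 51.6
grasp_force: 0.0
```

Now to above the knob at about (396, 292).

Call:
{"name": "servo_tool", "arguments": {"steps": [{"grip":0.6,"slide":[-16,38,0],"rot":[0,0,0]},{"grip":0.6,"slide":[-32,76,0],"rot":[0,0,0]},{"grip":0.6,"slide":[-48,114,0],"rot":[0,0,0]},{"grip":0.6,"slide":[-64,152,0],"rot":[0,0,0]},{"grip":0.6,"slide":[-80,190,0],"rot":[0,0,0]}]}}

```text
t: 2.78
tcp_pos: [418.6, 249.9, 241.7]
tcp_rot: [[0.925, 0.38, 0.001], [0.38, -0.925, 0.0], [0.001, 0.0, -1.0]]
ft_force: [1.6, 1.0, -1.9]
width: 51.3
grasp_force: 0.0
```

Call:
{"name": "servo_tool", "arguments": {"steps": [{"grip":0.6,"slide":[-10,22,0],"rot":[0,0,0]},{"grip":0.6,"slide":[-23,42,0],"rot":[0,0,0]},{"grip":0.6,"slide":[-23,42,0],"rot":[0,0,0]}]}}

```text
t: 3.03
tcp_pos: [394.7, 293.0, 241.4]
tcp_rot: [[0.923, 0.385, -0.0], [0.385, -0.923, 0.001], [0.0, -0.001, -1.0]]
ft_force: [0.2, 0.7, 0.1]
width: 51.2
grasp_force: 0.0
```

```bash
python3 - <<'E'
from h import *
st=sense();w=capture('wrist');s=capture('scene')
T=np.eye(4);T[:3,:3]=st['tcp_rot'];T[:3,3]=st['tcp_pos'];M=np.linalg.inv(T@np.array(w['hand_eye']))
w2=dict(w,R=M[:3,:3],t=M[:3,3])
print(st['tcp_pos'].round(1) if hasattr(st['tcp_pos'],'round') else st['tcp_pos'],st['width'])
uw=recognise(w,'poise_grip');us=recognise(s,'poise_grip')
for q in(uw,us):print([(np.round(r['uv'],1),r['conf']) for r in q])
if uw: print(bp(w2,uw[0]['uv'],162))
cv2.imwrite('pics/w1.png',np.hstack([w['img'][:,:],]))
cv2.imwrite('pics/s1.png',cv2.resize(s['img'][200:430,290:420],None,fx=2.4,fy=2.4))
E
```

```text
[394.7 293.  241.4] 51.2487505576081
[(array([322.1, 244.7]), 0.64)]
[(array([346.3, 308.4]), 0.67)]
[396.82136538 292.60387249 162.        ]
```

View pics/w1.png

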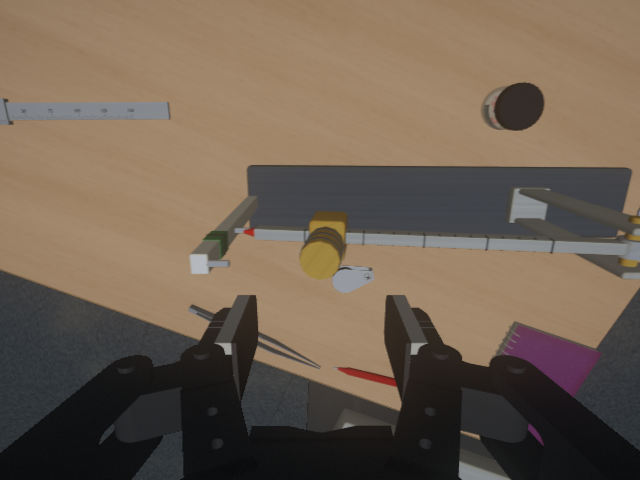

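View pics/s1.png

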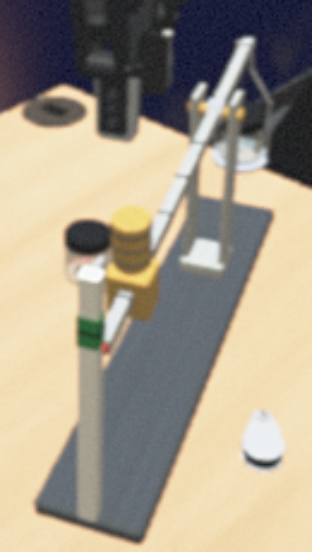

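Call:
{"name": "servo_tool", "arguments": {"steps": [{"grip":0.55,"slide":[1.5,0,-25],"rot":[0,0,0]},{"grip":0.5,"slide":[1.5,0,-50],"rot":[0,0,0]},{"grip":0.5,"slide":[1.5,0,-70],"rot":[0,0,0]},{"grip":0.5,"slide":[1.5,0,-80],"rot":[0,0,0]},{"grip":0.5,"slide":[1.5,0,-80],"rot":[0,0,0]}]}}

```text
t: 3.65
tcp_pos: [397.2, 288.7, 158.8]
tcp_rot: [[0.926, 0.379, -0.005], [0.379, -0.926, -0.002], [-0.005, 0.0, -1.0]]
ft_force: [-1.2, -0.2, -0.3]
width: 42.6
grasp_force: 0.0
```

Call:
{"name": "servo_tool", "arguments": {"steps": [{"grip":0.5,"slide":[4,-9,0],"rot":[0,0,0]},{"grip":0.5,"slide":[8,-18,2],"rot":[0,0,0]},{"grip":0.5,"slide":[12,-28,4],"rot":[0,0,0]},{"grip":0.5,"slide":[16,-38,5],"rot":[0,0,0]},{"grip":0.5,"slide":[16,-38,5],"rot":[0,0,0]}]}}

```text
t: 4.07
tcp_pos: [416.0, 250.6, 167.8]
tcp_rot: [[0.926, 0.378, 0.003], [0.378, -0.926, 0.0], [0.003, 0.001, -1.0]]
ft_force: [0.2, 0.7, -0.8]
width: 42.8
grasp_force: 0.0
```

```bash
cat > look.py <<'E'
from h import *
import sys
st=sense();w=capture('wrist');s=capture('scene')
T=np.eye(4);T[:3,:3]=st['tcp_rot'];T[:3,3]=st['tcp_pos'];M=np.linalg.inv(T@np.array(w['hand_eye']))
w2=dict(w,R=M[:3,:3],t=M[:3,3])
print(st['t'],np.round(st['tcp_pos'],1),st['width'],np.round(st['ft_force'],1))
P=np.array([471.5,114.1,150.]);d=np.array([-.385,.923,0])
def proj(p,X):
    c=np.array(p['R'])@X+np.array(p['t']);return np.array([p['fx']*c[0]/c[2]+p['cx'],p['fy']*c[1]/c[2]+p['cy']]).round(1)
for th in(-.12,-.06,0,.06,.12):
    X=P+250*(d*np.cos(th)+np.array([0,0,np.sin(th)]));print(th,proj(w2,X),proj(s,X))
for n,p in(('w',w),('s',s)):
    h=cv2.cvtColor(p['img'],cv2.COLOR_BGR2HSV)
    m=(((h[...,0]<6)|(h[...,0]>174))&(h[...,1]>120)&(h[...,2]>60)).astype(np.uint8)
    k,_,a,c=cv2.connectedComponentsWithStats(m)
    print(n,'red',[(c[i].round(1).tolist(),int(a[i][4])) for i in range(1,k) if a[i][4]>5])
    g=((h[...,0]>45)&(h[...,0]<85)&(h[...,1]>100)).astype(np.uint8);k,_,a,c=cv2.connectedComponentsWithStats(g)
    print('green',[(c[i].round(1).tolist(),int(a[i][4])) for i in range(1,k) if a[i][4]>15][:5])
us=recognise(s,'poise_grip')
if us: print('knob',us[0]['uv'])
cv2.imwrite(f'pics/{sys.argv[1]}.png',np.hstack([cv2.resize(w['img'],(560,420)),cv2.resize(s['img'][220:430,290:410],(240,420))]))
E
python3 look.py a1
```

```text
4.0667 [416.  250.6 167.8] 42.81690444351308 [ 0.2  0.7 -0.8]
-0.12 [128.9 270.5] [329.  347.8]
-0.06 [111.7 281.6] [328.8 339.6]
0 [ 93.7 294.7] [328.7 330.7]
0.06 [ 74.5 310. ] [328.9 321.2]
0.12 [ 54.  328.2] [329.4 311.1]
w red [([126.0, 281.7], 84), ([317.1, 424.4], 363)]
green [([74.9, 284.7], 103), ([60.1, 298.9], 220)]
s red [([603.8, 282.8], 12), ([489.2, 384.2], 273), ([99.9, 423.7], 10)]
green [([327.0, 338.6], 83)]
knob [355.3, 295.7]
```

View pics/a1.png

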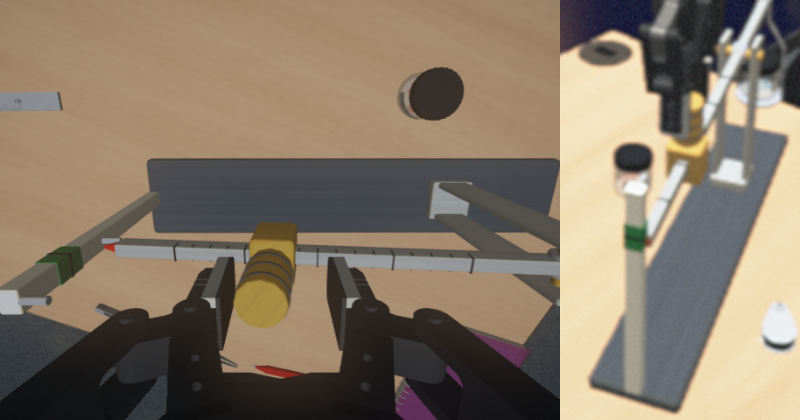

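Call:
{"name": "servo_tool", "arguments": {"steps": [{"grip":0.5,"slide":[4,-9,0],"rot":[0,0,0]},{"grip":0.5,"slide":[8,-19,1],"rot":[0,0,0]},{"grip":0.5,"slide":[11,-27,2],"rot":[0,0,0]},{"grip":0.5,"slide":[11,-27,2],"rot":[0,0,0]},{"grip":0.5,"slide":[8,-20,2],"rot":[0,0,0]}]}}

```text
t: 4.63
tcp_pos: [422.8, 231.2, 168.4]
tcp_rot: [[0.926, 0.378, 0.0], [0.378, -0.926, -0.0], [0.0, 0.0, -1.0]]
ft_force: [-0.7, 0.3, 0.5]
width: 42.7
grasp_force: 0.0
```

Call:
{"name": "servo_tool", "arguments": {"steps": [{"grip":0.5,"slide":[0,0,0]},{"grip":0.5,"slide":[0,0,0]},{"grip":0.5,"slide":[0,0,0]},{"grip":0.5,"slide":[0,0,0]},{"grip":0.5,"slide":[0,0,0]}]}}

```text
schema error: expected keys grip, slide, rot
```

```bash
python3 look.py a2
```

```text
4.6333 [422.8 231.2 168.4] 42.71270009877599 [-0.7  0.3  0.5]
-0.12 [ 90.6 268. ] [329.  347.8]
-0.06 [ 70.6 279.1] [328.8 339.6]
0 [ 49.1 291.9] [328.7 330.7]
0.06 [ 26.  307.1] [328.9 321.2]
0.12 [  0.9 325.1] [329.4 311.1]
w red [([51.0, 299.3], 94), ([302.4, 424.1], 481)]
green [([29.9, 282.5], 116), ([13.6, 295.5], 222)]
s red [([603.8, 282.7], 12), ([489.1, 384.4], 273), ([99.2, 424.2], 6)]
green [([327.0, 338.7], 84)]
knob [363.4, 274.4]
```

Call:
{"name": "servo_tool", "arguments": {"steps": [{"grip":0.5,"slide":[0,0,0],"rot":[0,0,0]},{"grip":0.5,"slide":[0,0,0],"rot":[0,0,0]},{"grip":0.5,"slide":[0,0,0],"rot":[0,0,0]},{"grip":0.5,"slide":[0,0,0],"rot":[0,0,0]},{"grip":0.5,"slide":[0,0,0],"rot":[0,0,0]}]}}

```text
t: 5.2
tcp_pos: [422.2, 232.3, 168.3]
tcp_rot: [[0.925, 0.38, -0.0], [0.38, -0.925, -0.0], [-0.0, 0.0, -1.0]]
ft_force: [-0.5, 0.2, 0.7]
width: 43.0
grasp_force: 0.0
```

Call:
{"name": "servo_tool", "arguments": {"steps": [{"grip":0.5,"slide":[0,0,0],"rot":[0,0,0]},{"grip":0.5,"slide":[0,0,0],"rot":[0,0,0]},{"grip":0.5,"slide":[0,0,0],"rot":[0,0,0]},{"grip":0.5,"slide":[0,0,0],"rot":[0,0,0]},{"grip":0.5,"slide":[0,0,0],"rot":[0,0,0]}]}}

```text
t: 5.62
tcp_pos: [422.2, 232.2, 168.3]
tcp_rot: [[0.925, 0.38, 0.0], [0.38, -0.925, 0.0], [0.0, 0.0, -1.0]]
ft_force: [0.4, 0.0, 0.1]
width: 42.7
grasp_force: 0.0
```

```bash
python3 look.py a3
```

```text
5.6167 [422.2 232.2 168.3] 42.692697568477236 [0.4 0.  0.1]
-0.12 [ 92.6 267.2] [329.  347.8]
-0.06 [ 72.7 278.1] [328.8 339.6]
0 [ 51.4 291. ] [328.7 330.7]
0.06 [ 28.5 306.1] [328.9 321.2]
0.12 [  3.6 324. ] [329.4 311.1]
w red [([43.1, 307.8], 130), ([304.1, 424.0], 484)]
green [([33.6, 281.5], 128), ([16.5, 293.5], 233)]
s red [([603.8, 282.8], 12), ([489.2, 384.3], 276), ([99.0, 424.2], 8)]
green [([327.2, 338.7], 80)]
knob [365.0, 274.9]
```

View pics/a3.png

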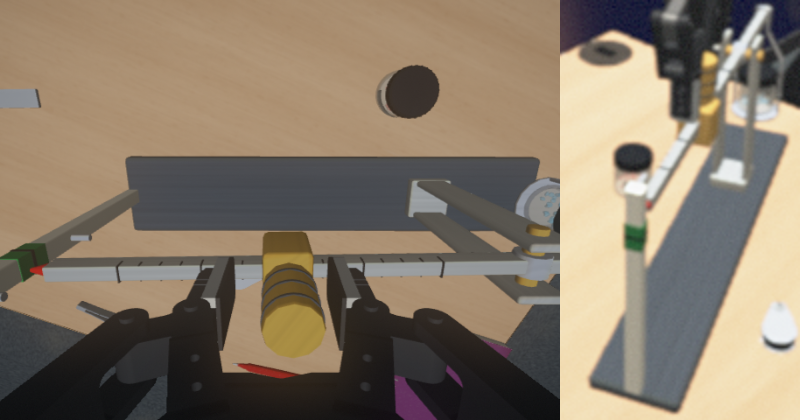

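```bash
cat >> look.py <<'E'
b=s['img'].astype(int)[300:360,325:345];r=b[...,2]-np.maximum(b[...,0],b[...,1])
m=r>25;ys,xs=np.where(m);print('scene red',len(xs),xs.mean()+325 if len(xs) else 0,ys.mean()+300 if len(xs) else 0,r.max())
def rd(x):return proj(w2,x),proj(s,x)
print('band@265',rd(P+265*d),'band face',rd(P+261*d))
if len(xs):
    us_=(xs.mean()+325,ys.mean()+300)
    h=cv2.cvtColor(w['img'],cv2.COLOR_BGR2HSV);mm=((h[...,0]<6)|(h[...,0]>174))&(h[...,1]>120)&(h[...,2]>60);mm[380:]=0
    k,_,a,c=cv2.connectedComponentsWithStats(mm.astype(np.uint8));uw_=c[1+np.argmax(a[1:,4])]
    print('tip',tri([w2,s],[uw_,us_]).round(1),uw_)
    g=((h[...,0]>45)&(h[...,0]<85)&(h[...,1]>100));ys,xs=np.where(g);ug=(xs.mean(),ys.mean())
    h=cv2.cvtColor(s['img'],cv2.COLOR_BGR2HSV);g=((h[...,0]>45)&(h[...,0]<85)&(h[...,1]>100));g[:,:300]=0;g[:,350:]=0;g[:310]=0;g[360:]=0;ys,xs=np.where(g)
    print('band',tri([w2,s],[ug,(xs.mean(),ys.mean())]).round(1),ug)
E
python3 look.py a4|tail -4
```

```text
scene red 111 335.52252252252254 326.45045045045043 98
band@265 (array([ 18.5, 291.1]), array([324.8, 337.6])) band face (array([ 27.2, 291.1]), array([325.8, 335.7]))
tip [369.4 341.4 157.7] [ 42.59689922 308.24806202]
band [368.3 357.3 148.1] (np.float64(22.94101876675603), np.float64(290.56300268096516))
```

```bash
python3 - <<'E'
from h import *
s=capture('scene');cv2.imwrite('pics/z.png',cv2.resize(s['img'][305:355,310:360],None,fx=11,fy=11,interpolation=cv2.INTER_CUBIC))
b=s['img'].astype(int)[300:360,325:345];r=b[...,2]-np.maximum(b[...,0],b[...,1])
for t in(50,65):ys,xs=np.where(r>t);print(t,len(xs),xs.mean()+325,ys.mean()+300)
E
```

```text
50 8 333.875 321.875
65 5 333.6 321.8
```

View pics/z.png

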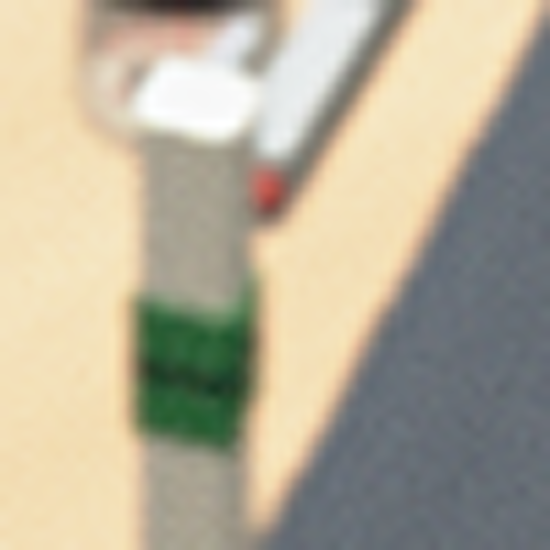

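Call:
{"name": "servo_tool", "arguments": {"steps": [{"grip":0.5,"slide":[-4,9,0],"rot":[0,0,0]},{"grip":0.5,"slide":[-7,17,0],"rot":[0,0,0]},{"grip":0.5,"slide":[-9,22,0],"rot":[0,0,0]},{"grip":0.5,"slide":[-9,22,0],"rot":[0,0,0]},{"grip":0.5,"slide":[-6,14,0],"rot":[0,0,0]}]}}

```text
t: 6.38
tcp_pos: [415.7, 247.3, 168.3]
tcp_rot: [[0.924, 0.383, -0.0], [0.383, -0.924, 0.0], [-0.0, -0.0, -1.0]]
ft_force: [-0.8, 0.9, -0.3]
width: 42.8
grasp_force: 0.0
```

Call:
{"name": "servo_tool", "arguments": {"steps": [{"grip":0.5,"slide":[0,0,0],"rot":[0,0,0]},{"grip":0.5,"slide":[0,0,0],"rot":[0,0,0]},{"grip":0.5,"slide":[0,0,0],"rot":[0,0,0]},{"grip":0.5,"slide":[0,0,0],"rot":[0,0,0]},{"grip":0.5,"slide":[0,0,0],"rot":[0,0,0]}]}}

```text
t: 6.8
tcp_pos: [416.3, 246.1, 168.3]
tcp_rot: [[0.925, 0.38, 0.0], [0.38, -0.925, 0.0], [0.0, -0.0, -1.0]]
ft_force: [-0.1, 0.5, 0.0]
width: 42.8
grasp_force: 0.0
```

Call:
{"name": "servo_tool", "arguments": {"steps": [{"grip":0.5,"slide":[0,0,0],"rot":[0,0,0]},{"grip":0.5,"slide":[0,0,0],"rot":[0,0,0]},{"grip":0.5,"slide":[0,0,0],"rot":[0,0,0]},{"grip":0.5,"slide":[0,0,0],"rot":[0,0,0]},{"grip":0.5,"slide":[0,0,0],"rot":[0,0,0]}]}}

```text
t: 7.22
tcp_pos: [416.2, 246.3, 168.3]
tcp_rot: [[0.925, 0.38, -0.0], [0.38, -0.925, 0.0], [-0.0, -0.0, -1.0]]
ft_force: [-0.5, -0.5, -0.2]
width: 42.8
grasp_force: 0.0
```

```bash
sed -i "s/m=r>25/m=r>50/; s#^cv2.imwrite.*#cv2.imwrite(f'pics/{sys.argv[1]}.png',np.hstack([cv2.resize(w['img'],(400,300)),cv2.resize(s['img'][305:355,310:360],(300,300),interpolation=2)]))#" look.py; python3 look.py b1
```

```text
7.2167 [416.2 246.3 168.3] 42.819888673301655 [-0.5 -0.5 -0.2]
-0.12 [121.4 266.7] [329.  347.8]
-0.06 [103.7 277.7] [328.8 339.6]
0 [ 84.9 290.5] [328.7 330.7]
0.06 [ 65.  305.5] [328.9 321.2]
0.12 [ 43.6 323.5] [329.4 311.1]
w red [([97.8, 292.2], 112), ([316.9, 423.0], 412)]
green [([66.8, 280.5], 119), ([49.9, 291.7], 199)]
s red [([603.8, 282.9], 11), ([489.2, 384.2], 275), ([100.8, 423.0], 6)]
green [([327.1, 338.7], 82)]
knob [356.2, 290.8]
scene red 1 334.0 332.0 52
band@265 (array([ 51.9, 290.6]), array([324.8, 337.6])) band face (array([ 60.7, 290.6]), array([325.8, 335.7]))
tip [372.7 339.8 145.9] [ 97.83035714 292.23214286]
band [368.3 357.2 147.9] (np.float64(56.48571428571429), np.float64(289.7742857142857))
```

View pics/b1.png

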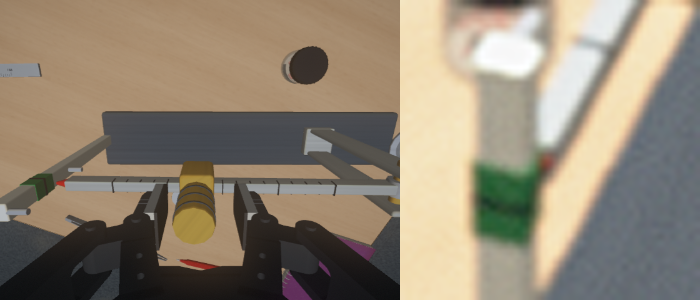

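```bash
python3 - <<'E'
from h import *
w=capture('wrist');s=capture('scene')
def W(R,t):
    T=np.eye(4);T[:3,:3]=R;T[:3,3]=t;M=np.linalg.inv(T@np.array(w['hand_eye']));return dict(w,R=M[:3,:3],t=M[:3,3])
img=cv2.imread('pics/w1.png');h=cv2.cvtColor(img,cv2.COLOR_BGR2HSV)
m=((h[...,0]<6)|(h[...,0]>174))&(h[...,1]>120)&(h[...,2]>60);m[300:]=0;ys,xs=np.where(m);u=(xs.mean(),ys.mean());print(u,len(xs))
g=(h[...,0]>45)&(h[...,0]<85)&(h[...,1]>100);ys,xs=np.where(g);ug=(xs.mean(),ys.mean())
s0=cv2.imread('pics/scene0.png').astype(int)[300:360,325:345];r=s0[...,2]-np.maximum(s0[...,0],s0[...,1]);ys,xs=np.where(r>50);us=(xs.mean()+325,ys.mean()+300);print(us,len(xs))
R=np.array([[.923,.385,0],[.385,-.923,.001],[0,-.001,-1]]);w1=W(R,[394.7,293,241.4])
print('ref tip',tri([w1,s],[u,us]),'band',tri([w1,s],[ug,(327.1,338.7)]))
st=sense();w2=W(st['tcp_rot'],st['tcp_pos'])
h=cv2.cvtColor(w['img'],cv2.COLOR_BGR2HSV);m=((h[...,0]<6)|(h[...,0]>174))&(h[...,1]>120)&(h[...,2]>60);m[380:]=0;ys,xs=np.where(m)
print('now tip',tri([w2,s],[(xs.mean(),ys.mean()),(334.3,331.7)]),(xs.mean(),ys.mean()))
# wrist only: intersect with vertical beam plane through ref tip xy (dir d)
d=np.array([-.385,.923,0]);n=np.array([.923,.385,0])
for nm,p,uv in(('ref',w1,u),('now',w2,(xs.mean(),ys.mean()))):
  Rm=np.array(p['R']);c=-Rm.T@np.array(p['t']);ray=Rm.T@np.array([(uv[0]-p['cx'])/p['fx'],(uv[1]-p['cy'])/p['fy'],1])
  for lat in(-4,-2,0,2):
    X0=np.array([471.5,114.1,150])+lat*n;X=c+ray*(n@(X0-c))/(n@ray);print(nm,lat,X.round(1),d@(X-X0))
E
```

```text
(np.float64(249.3859649122807), np.float64(231.43859649122808)) 57
(np.float64(333.5), np.float64(344.5)) 12
ref tip [374.04159778 337.90991081 123.2692479 ] band [369.03057171 355.01676214 146.29642298]
now tip [372.87260991 339.3815695  146.05009488] (np.float64(98.3), np.float64(291.76363636363635))
ref -4 [373.4 338.9 119.2] 245.2953639703046
ref -2 [375.8 338.4 126.3] 243.92878311548841
ref 0 [378.1 338.  133.3] 242.56220226067222
ref 2 [380.5 337.5 140.4] 241.195621405856
now -4 [372.1 342.  142.7] 248.63475392155004
now -2 [375.  340.2 147.1] 245.8703016414137
now 0 [377.9 338.5 151.5] 243.10584936127734
now 2 [380.8 336.7 155.8] 240.3413970811409
```

Call:
{"name": "servo_tool", "arguments": {"steps": [{"grip":0.5,"slide":[2,-5,0],"rot":[0,0,0]},{"grip":0.5,"slide":[4,-9,0],"rot":[0,0,0]},{"grip":0.5,"slide":[5,-12,0],"rot":[0,0,0]},{"grip":0.5,"slide":[5,-12,0],"rot":[0,0,0]},{"grip":0.5,"slide":[2,-5,0],"rot":[0,0,0]}]}}

```text
t: 7.88
tcp_pos: [418.7, 240.5, 168.4]
tcp_rot: [[0.926, 0.378, 0.0], [0.378, -0.926, -0.0], [0.0, 0.0, -1.0]]
ft_force: [-0.0, 0.1, 1.3]
width: 42.7
grasp_force: 0.0
```

Call:
{"name": "servo_tool", "arguments": {"steps": [{"grip":0.5,"slide":[0,0,0],"rot":[0,0,0]},{"grip":0.5,"slide":[0,0,0],"rot":[0,0,0]},{"grip":0.5,"slide":[0,0,0],"rot":[0,0,0]},{"grip":0.5,"slide":[0,0,0],"rot":[0,0,0]},{"grip":0.5,"slide":[0,0,0],"rot":[0,0,0]}]}}

```text
t: 8.3
tcp_pos: [418.2, 241.3, 168.3]
tcp_rot: [[0.925, 0.38, 0.0], [0.38, -0.925, -0.0], [-0.0, 0.0, -1.0]]
ft_force: [-0.2, -0.0, 0.3]
width: 42.9
grasp_force: 0.0
```

Call:
{"name": "servo_tool", "arguments": {"steps": [{"grip":0.5,"slide":[0,0,0],"rot":[0,0,0]},{"grip":0.5,"slide":[0,0,0],"rot":[0,0,0]},{"grip":0.5,"slide":[0,0,0],"rot":[0,0,0]},{"grip":0.5,"slide":[0,0,0],"rot":[0,0,0]},{"grip":0.5,"slide":[0,0,0],"rot":[0,0,0]}]}}

```text
t: 8.72
tcp_pos: [418.2, 241.2, 168.3]
tcp_rot: [[0.925, 0.38, 0.0], [0.38, -0.925, -0.0], [-0.0, 0.0, -1.0]]
ft_force: [0.3, 0.0, 0.2]
width: 42.5
grasp_force: 0.0
```

```bash
python3 look.py b2
```

```text
8.7167 [418.2 241.2 168.3] 42.498914303706776 [0.3 0.  0.2]
-0.12 [111.1 266.7] [329.  347.8]
-0.06 [ 92.6 277.6] [328.8 339.6]
0 [ 72.9 290.4] [328.7 330.7]
0.06 [ 51.9 305.4] [328.9 321.2]
0.12 [ 29.2 323.4] [329.4 311.1]
w red [([79.1, 297.4], 116), ([312.4, 423.3], 438)]
green [([55.0, 280.6], 123), ([38.7, 293.6], 245)]
s red [([604.0, 282.5], 13), ([489.1, 384.4], 275), ([99.5, 424.1], 8)]
green [([327.2, 338.9], 83)]
knob [360.2, 282.4]
scene red 6 333.8333333333333 327.8333333333333 98
band@265 (array([ 39.9, 290.6]), array([324.8, 337.6])) band face (array([ 48.7, 290.5]), array([325.8, 335.7]))
tip [373.3 339.4 152.3] [ 79.11206897 297.36206897]
band [368.1 357.4 147.8] (np.float64(44.24), np.float64(289.8186666666667))
```

Call:
{"name": "servo_tool", "arguments": {"steps": [{"grip":0.5,"slide":[0,0,12],"rot":[0,0,0]},{"grip":0.5,"slide":[0,0,30],"rot":[0,0,0]},{"grip":0.5,"slide":[0,0,55],"rot":[0,0,0]},{"grip":0.5,"slide":[0,0,80],"rot":[0,0,0]},{"grip":0.5,"slide":[0,0,80],"rot":[0,0,0]}]}}

```text
t: 9.28
tcp_pos: [421.0, 242.2, 255.1]
tcp_rot: [[0.925, 0.38, 0.01], [0.38, -0.925, 0.003], [0.011, 0.001, -1.0]]
ft_force: [0.8, -0.3, 0.8]
width: 42.9
grasp_force: 0.0
```

Call:
{"name": "servo_tool", "arguments": {"steps": [{"grip":0.5,"slide":[0,0,0],"rot":[0,0,0]},{"grip":0.5,"slide":[0,0,0],"rot":[0,0,0]},{"grip":0.5,"slide":[0,0,0],"rot":[0,0,0]},{"grip":0.5,"slide":[0,0,0],"rot":[0,0,0]},{"grip":0.5,"slide":[0,0,0],"rot":[0,0,0]}]}}

```text
t: 9.7
tcp_pos: [417.7, 241.1, 247.2]
tcp_rot: [[0.925, 0.38, -0.002], [0.38, -0.925, -0.001], [-0.002, -0.0, -1.0]]
ft_force: [-0.2, -0.4, -0.3]
width: 42.7
grasp_force: 0.0
```

Call:
{"name": "servo_tool", "arguments": {"steps": [{"grip":0.5,"slide":[0,0,0],"rot":[0,0,0]},{"grip":0.5,"slide":[0,0,0],"rot":[0,0,0]},{"grip":0.5,"slide":[0,0,0],"rot":[0,0,0]},{"grip":0.5,"slide":[0,0,0],"rot":[0,0,0]},{"grip":0.5,"slide":[0,0,0],"rot":[0,0,0]}]}}

```text
t: 10.12
tcp_pos: [418.2, 241.2, 248.3]
tcp_rot: [[0.925, 0.38, -0.0], [0.38, -0.925, -0.0], [-0.0, 0.0, -1.0]]
ft_force: [1.0, 0.5, 0.4]
width: 42.5
grasp_force: 0.0
```

```bash
python3 look.py b3
```

```text
10.1167 [418.2 241.2 248.3] 42.49004740135734 [1.  0.5 0.4]
-0.12 [168.4 227. ] [329.  347.8]
-0.06 [158.2 232.7] [328.8 339.6]
0 [148.3 239.1] [328.7 330.7]
0.06 [138.6 246.1] [328.9 321.2]
0.12 [129.2 254.1] [329.4 311.1]
w red [([152.3, 244.7], 66), ([338.7, 378.1], 662)]
green []
s red [([603.8, 282.9], 11), ([489.3, 384.1], 277), ([99.1, 424.3], 7)]
green [([326.9, 338.6], 80)]
knob [356.7, 277.0]
scene red 8 333.875 327.125 99
band@265 (array([125.3, 239.2]), array([324.8, 337.6])) band face (array([131.4, 239.1]), array([325.8, 335.7]))
tip [370.9 263.1 157.5] [319.81746032 373.23280423]
band [367.6 357.2 148.5] (np.float64(127.71428571428571), np.float64(241.35714285714286))
```

View pics/b3.png

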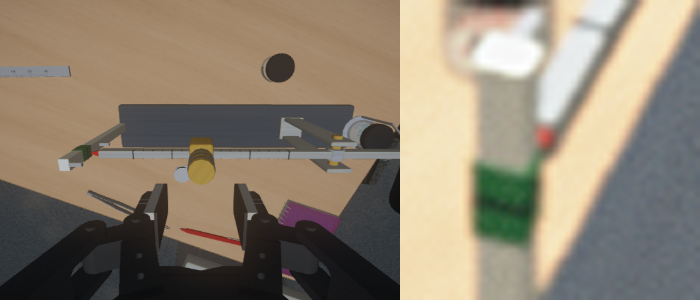

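```bash
python3 -c "
from plant import *
print(hand_in())"
```

```text
the job is handed in; nothing more can be done
None
```

I slid the poise to about 137 mm from the pivot, let go and handed the job in. By the camera the beam hangs between 0 and +0.03 rad of level (limit 0.04), and the spare jar was not touched. The hand-in returned no verdict.

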